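# Reset the cut-out and hold the start dial

### The job

The dryer has tripped out and has to be run up by hand from the two control boxes on the worktop. Push the mushroom-headed plunger of the smaller box fully down and let it come back up; then turn the spring-return dial of the larger box clockwise, past the first two clicks, to its third mark (three dots), and finish the program while still holding it steady on that mark, because it springs back when let go. Leave the other things on the worktop where they are.

Things in the scene. Friction and masses are not known exactly. Their poses are not given: they have to be found in the camera images.
- start_box: larger control box with the dial, grey housing, dark steel top plate, 140 (x) x 130 (y) x 60 mm tall, fixed to the worktop; place and yaw vary, left or right. Origin: centre of the underside, directly below the dial's axis; +x is its far side, away from the robot (cable gland there), z up
- start_dial (a joint): turn of the larger box's dial about its vertical axis, rad: 0 at rest (pointer to the box's +x side, at the white dash), grows CLOCKWISE from above, stop at 1.40. Light clicks at 0.35 (one white dot), 0.70 (two dots), 1.05 (three dots: the third mark). A spring returns it to 0 when let go; turning takes 0.08 N m at rest rising to 0.13 at the third mark, with a 0.05 ripple between clicks
- dial_grip (a point): on the dial's axis at the top of its grip bar, 98 mm above the worktop. The black dial is a round skirt (62 mm across, top 70 mm above the worktop) with an upright bar across it: 50 mm long, 14 mm thick, 28 mm high (70 to 98 mm above the worktop). Its x axis turns with the dial, along the bar to the pointer end; z up
- dial_pointer (a point): pointer end of the grip bar (the end with the white line), at the bar's top, 25 mm from the dial's axis; it turns with the dial
- cutout_box: smaller control box of the same make, 90x90x50 mm tall, fixed to the worktop; place and yaw vary, left or right. Origin: centre of the underside, directly below the plunger; x away from the robot, z up.
- reset_plunger (a joint): travel of the sprung mushroom-headed plunger on the smaller box, m: 0 up (rest), grows as it is pushed straight down, 0.014 fully in (hard stop). The spring needs 3 N to start and 9 N fully in, and lifts it again when let go.
- plunger_top (a point): centre of the top of the plunger's round black head (38 mm across, 10 mm thick); 86 mm above the worktop at rest, 72 mm fully in; moves with the plunger
- reel_0: reel of thread standing on end, 28 mm across, 39 mm tall; loose bystander, leave alone
- marker: marker pen, 135 mm long, 17 mm thick, lying; loose bystander, leave alone
- peg_1: wooden clothes peg, 72x22x11 mm, lying; loose bystander, leave alone
- masking_tape: roll of masking tape, 98 mm across, 25 mm high, lying flat; loose bystander, leave alone
- nail_brush: nail brush, 85x30x23 mm; loose bystander, leave alone
- tape_measure: tape measure, 77x35 mm, 56 mm tall; loose bystander, leave alone
Things that resemble listed ones, but are neither listed nor needed, are in the scene too. Leave any brown look-alike of the cutout_box alone.

How it is judged:
By the outcome, as a careful person would: the job done as asked, in the order asked, and still so for the second after the job is handed in, while the arm keeps its last pose, push and grip.
It also fails if it takes over 43 s, if anything falls off the work surface, if the arm or the gripper's body presses on something with over 40 N, if the wrist force passes 120 N, or if a joint passes its speed limit or range.

### The arm

A 6-joint arm with a two-finger parallel gripper is mounted at the origin on a cart in front of the work surface, level with it; the furniture and walls round the work are solid. World frame = base frame: x ahead of the robot, y to its left, z up, the work surface at z = 0. Lengths are in m, angles in rad, forces in N, time in s.
With the tool pointing down it reaches from about 0.325 to 0.775 m from the base axis. Payload 5.5 kg.
Tool frame: the origin (TCP) lies between the finger pads; the fingertips stand 14 mm ahead of it and the grasp point (between the pads) lies 5 mm behind it (finger_overhang is the distance from the TCP to the fingertips, in m); x points along the fingers, z is the direction in which the jaws open and shut, and the axes are right-handed (so a half turn about x gives the same grasp; the last joint's range is limited). The gripper opens to 88 mm and grips with 3 to 60 N. Pads are 20 mm wide; open, the fingers measure 115 mm over their backs; the gripper's body (75 mm by 178 mm) begins 61 mm behind the grasp point.
Start: joints at [1.062, 0.091, 1.231, -0, 1.82, -0.057], TCP at [0.262, 0.54, 0.237] pointing down, gripper open.
Joint ranges: [-2.87, 2.87], [-0.86, 2.18], [0.17, 2.46], [-1.51, 4.65], [0.06, 2.69], [-2.65, 2.65]. Speed limits (rad/s): [2.57, 2.57, 3.01, 3.14, 3.14, 3.14].

### API

Orientations are given as a rotation vector (axis times angle).
In Python, from cell import * gives the robot as it stands. The module is installed in compiled form; this text tells all that it offers.
- The arm moves only by the shell command python3 -m pendant 'ROWS' [FORCE]. ROWS is JSON, a list of rows, each a list of 5 numbers: the finger opening in cm, from 0 to 8.78, then the shift along the tool's x, y, z in cm, then the turn about the tool's x in degrees. In form: [[fingers, x, y, z, spin], ...]. A call has 1 to 20 rows; each row is the pose to reach, as a shift and turn from the pose measured when the call began, along the tool's axes at that moment; what a row does not reach only later rows make up. A row lasts 1/8 s, in which the tool goes at most 62.5 mm and 10.7 degrees, less where a joint would pass 70% of its speed; a pose out of reach is approached as far as the arm can. A call with a gripper value outside its range is refused whole. The fingers move at their own pace and stop on an object; FORCE is the grip in N (left out, the last holds). Time passes only in rows, so rows that repeat a pose let the fingers close. It gives the time, the measured TCP pose, the force and the opening at its end, in the units of the state.
- read_state(): the state, without advancing time (a new reading comes with each control period).
- camera(name): name is "side" or "top" or "wrist"; returns the picture (420x560x3 uint8, red, green, blue); there is no depth.
- camera_info(name): a dict with "fx", "fy", "cx", "cy" (pixels), "T" (4x4, takes a point from camera to world coordinates); the wrist camera has in their place "mount" (4x4, takes a point from camera to tool coordinates, whose origin is the TCP and whose axes are the tool frame's). Camera axes: x right, y up, looking along -z (the intrinsics and any distortion apply to the point x, -y, -z); pixel columns grow to the right and rows downward; lengths in m; the calibration is good to about 2 mm. A picture is of the moment at which its call begins: read the wrist's pose just before it. camera_info takes no time and is no camera call.
- finish_job(): hands the job in, once; it reports no verdict.
The state is a dict: "time_s": time; "joint_pos": joint angles; "joint_vel": joint speeds; "joint_torque": joint torques, N m; "position": TCP position; "orientation": TCP orientation; "contact_force": force on the tool from outside, world axes, zero at the start; "ft_torque": the same for the moment, N m; "width": finger opening in m.
Only numpy, scipy, OpenCV 4.12 (cv2) and the standard library are available. Lean on these libraries where they do the work, as an engineer would, in place of code of your own. Each camera call takes 0.05 s, during which the arm holds its last target. There are 200 camera calls.

## Working session

There is one attempt and no reset: what is moved stays moved. The work goes in short steps, Python scripts to look and compute and a shell command to move; the robot and the scene stay as the last step left them, time stands still between calls to the robot, and variables do not carry over. Pictures are saved under pics/ and viewed, about 8 in all and at most 12, crops included, and the job is handed in when it is done.

```bash
mkdir -p pics; cat > h.py <<'E'
from cell import *
import numpy as np, cv2
from scipy.spatial.transform import Rotation as R
def T_of(name):
    i=camera_info(name)
    if 'T' in i: return i,np.array(i['T'])
    s=read_state(); W=np.eye(4); W[:3,:3]=R.from_rotvec(s['orientation']).as_matrix(); W[:3,3]=s['position']
    return i,W@np.array(i['mount'])
def ray(name,u,v,z,it=None):
    i,T=it or T_of(name)
    d=T[:3,:3]@np.array([(u-i['cx'])/i['fx'],-(v-i['cy'])/i['fy'],-1.])
    o=T[:3,3]; return o+d*(z-o[2])/d[2]
def snap(name,f):
    im=camera(name); cv2.imwrite('pics/'+f,cv2.cvtColor(im,cv2.COLOR_RGB2BGR)); return im
E
python3 - <<'E'
from h import *
s=read_state();print(s)
for n in('top','side','wrist'):
    print(n,{k:np.round(v,3).tolist() for k,v in camera_info(n).items()if not isinstance(v,str)})
    snap(n,n+'0.png')
E
```

```text
{'time_s': 0.0, 'joint_pos': array([ 1.06230358e+00,  9.18246464e-02,  1.23185899e+00, -1.38785746e-05,
        1.81982629e+00, -5.66900913e-02]), 'joint_vel': array([-0.00030962, -0.00079442,  0.00112406, -0.00045293,  0.00120915,
        0.00148656]), 'joint_torque': array([-9.35552016e-04, -4.46465027e+01, -4.06439459e+01,  6.96548517e-02,
        2.94309051e-02, -1.39742342e-04]), 'position': array([0.26181839, 0.53955505, 0.23554255]), 'orientation': array([-0.87127379,  1.39141054,  0.86973913]), 'contact_force': array([-0.21754315, -0.70965436, -0.29045078]), 'ft_torque': array([0.00260132, 0.01307   , 0.03412038]), 'width': 0.08742928768583651}
top {'fx': 528.084, 'fy': 528.084, 'cx': 284.175, 'cy': 208.071, 'T': [[-0.004, 0.988, -0.154, 0.358], [-1.0, -0.002, 0.007, -0.038], [0.007, 0.154, 0.988, 1.152], [0.0, 0.0, 0.0, 1.0]]}
side {'fx': 440.112, 'fy': 440.112, 'cx': 283.403, 'cy': 204.201, 'T': [[0.993, 0.055, -0.101, 0.439], [-0.115, 0.494, -0.862, -0.933], [0.003, 0.868, 0.497, 0.595], [0.0, 0.0, 0.0, 1.0]]}
wrist {'fx': 307.654, 'fy': 307.654, 'cx': 276.392, 'cy': 210.268, 'mount': [[-0.001, 0.276, -0.961, -0.148], [0.001, 0.961, 0.276, 0.076], [1.0, -0.001, -0.001, 0.001], [0.0, 0.0, 0.0, 1.0]]}
```

View pics/top0.png

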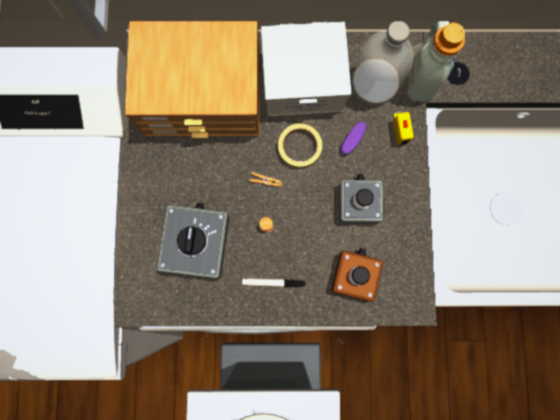

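View pics/side0.png

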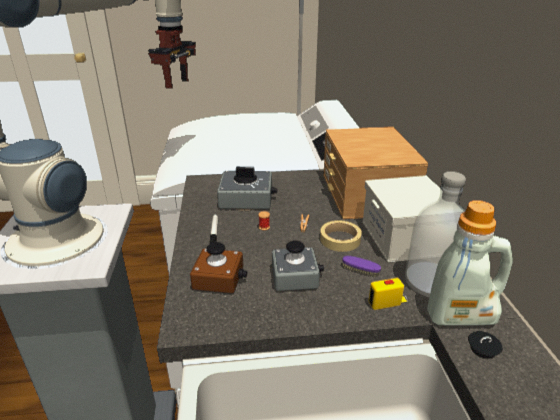

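The top view shows the grey cutout box with its plunger at about (365,198) and the brown look-alike at (360,275). The start box's dial is at about (192,240), with its bar pointing up. The side view agrees, with the dial at (245,172) and the grey plunger at (295,247).

```bash
python3 - <<'E'
from h import *
im=cv2.imread('pics/top0.png')
crops=[]
for n,(u,v),r in(('pl',(364,198),14),('dial',(192,240),17)):
    g=im[v-r:v+r+1,u-r:u+r+1].max(2); m=(g<40).astype('uint8')
    k,l,st,c=cv2.connectedComponentsWithStats(m); j=1+np.argmax(st[1:,4]); print(n,st[j],c[j]+[u-r,v-r])
    c=c[j]+[u-r,v-r]
    print(ray('top',*c,.086 if n=='pl' else .075))
    crops.append(cv2.resize(im[v-37:v+38,u-37:u+38],(400,400),interpolation=cv2.INTER_CUBIC))
cv2.imwrite('pics/c.png',np.hstack(crops))
print('side',ray('side',295,245,.086),ray('side',245,172,.09))
# box corner screws (z=.06) approx
for p in((171,211),(225,216),(217,273),(162,268)): print(ray('top',*p,.06)[:2])
for p in((346,184),(378,184),(379,217),(346,216)): print(ray('top',*p,.05)[:2])
print(R.from_rotvec(read_state()['orientation']).as_matrix().round(3))
E
```

```text
pl [ 8 17  1  2  2] [358.  201.5]
[ 0.53761258 -0.19683848  0.086     ]
dial [  8   4  13  27 135] [189.92592593 242.74814815]
[0.45493268 0.14691905 0.075     ]
side [ 0.54669289 -0.21578928  0.086     ] [0.46040487 0.12481938 0.09      ]
[0.52279617 0.19053862]
[0.51197113 0.07775496]
[0.39394734 0.0925304 ]
[0.40451168 0.20549971]
[ 0.58150625 -0.17759922]
[ 0.58136304 -0.24580016]
[ 0.51042828 -0.24571715]
[ 0.51273401 -0.17611525]
[[-0.001 -0.9    0.437]
 [-0.001  0.437  0.9  ]
 [-1.     0.    -0.002]]
```

View pics/c.png

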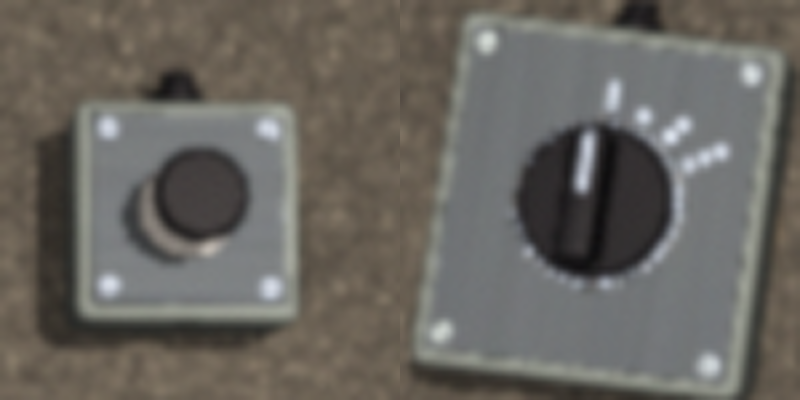

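```bash
python3 -c "
from h import *
print(ray('top',364.7,197.6,.086),ray('top',191.6,240.5,.07))"
python3 -m pendant '[[0,0,-58.5,-55.4,0],[0,0,-58.5,-55.4,0],[0,0,-58.5,-55.4,0],[0,0,-58.5,-55.4,0],[0,0,-58.5,-55.4,0],[0,0,-58.5,-55.4,0],[0,0,-58.5,-55.4,0],[0,0,-58.5,-55.4,0],[0,0,-58.5,-55.4,0],[0,0,-58.5,-55.4,0],[0,0,-58.5,-55.4,0],[0,0,-58.5,-55.4,0],[0,0,-58.5,-55.4,0],[0,0,-58.5,-55.4,0],[0,0,-58.5,-55.4,0],[0,0,-58.5,-55.4,0],[0,0,-58.5,-55.4,0],[0,0,-58.5,-55.4,0]]' 30
python3 -c "
from h import *
s=read_state();print(s['position'],s['orientation'],s['time_s'],s['width'])
snap('wrist','w1.png')"
```

```text
[ 0.54569211 -0.21079893  0.086     ] [0.45999229 0.14445666 0.07      ]
time_s: 2.4
position: [0.5463, -0.2134, 0.2371]
orientation: [-0.872, 1.39, 0.87]
contact_force: [0.1, 0.0, -0.1]
width: 0.0003
[ 0.54628653 -0.21344455  0.23709605] [-0.87241776  1.39018395  0.87002821] 2.4 0.00033626496760539356
```

View pics/w1.png

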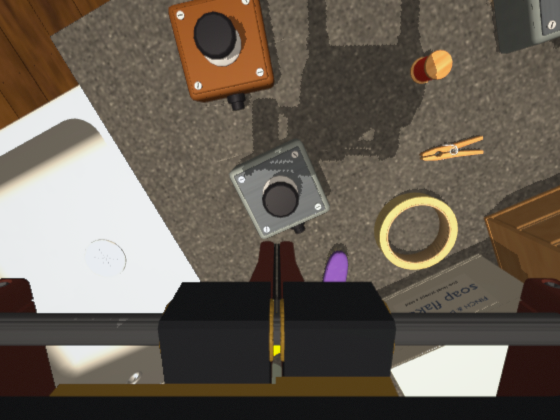

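The wrist view shows the grey box below the closed fingertips, with the plunger head at about (280,200). The brown box is at upper left, well clear.

```bash
python3 -c "
from h import *
print(ray('wrist',280,200,.086))"
python3 -m pendant '[[0,6,-0.1,0.2,0],[0,12,-0.1,0.2,0],[0,13.3,-0.1,0.2,0],[0,13.3,-0.1,0.2,0],[0,13.8,-0.1,0.2,0],[0,14.2,-0.1,0.2,0],[0,14.6,-0.1,0.2,0],[0,14.8,-0.1,0.2,0],[0,14.8,-0.1,0.2,0]]'
```

```text
[ 0.54795198 -0.20950784  0.086     ]
time_s: 3.58
position: [0.5496, -0.2132, 0.0912]
orientation: [-0.875, 1.387, 0.866]
contact_force: [1.4, 0.5, 7.1]
width: 0.0007
```

```bash
python3 -m pendant '[[0,0.3,0,0,0],[0,0.6,0,0,0],[0,0.8,0,0,0],[0,0.8,0,0,0],[0,0.8,0,0,0]]'
```

```text
time_s: 4.2
position: [0.5498, -0.2133, 0.0863]
orientation: [-0.876, 1.386, 0.865]
contact_force: [-5.5, 2.1, 13.0]
width: 0.0004
```

```bash
python3 -m pendant '[[0,0.3,0,0,0],[0,0.6,0,0,0],[0,0.7,0,0,0],[0,0.7,0,0,0]]'; python3 -c "
from h import *
snap('side','s2.png')"
```

```text
time_s: 4.7
position: [0.55, -0.2134, 0.086]
orientation: [-0.879, 1.385, 0.862]
contact_force: [-13.4, 5.4, 28.4]
width: 0.0004
```

The force rose to 28 N over only 0.3 mm of motion, so the plunger is on its hard stop. I'll retract.

```bash
python3 -m pendant '[[0,-1,0,0,0],[0,-4,0,0,0],[0,-10,0,0,0],[0,-15,0,0,0],[0,-15,0,0,0],[0,-15,0,0,0],[0,-15,0,0,0]]'; python3 - <<'E'
from h import *
im=snap('side','s3.png'); a=cv2.imread('pics/side0.png');b=cv2.imread('pics/s2.png');c=cv2.imread('pics/s3.png')
f=lambda q:cv2.resize(q[225:300,260:335],(260,260),interpolation=cv2.INTER_CUBIC)
cv2.imwrite('pics/cmp.png',np.hstack([f(a),f(b),f(c)]))
s=read_state();M=R.from_rotvec(s['orientation']).as_matrix();print(s['position'],M.round(3))
t=np.array([.459,.143,.200]);print('shift cm',M.T@(t-s['position'])*100)
yaw=-.125
z=M[:,2];print('jaw deg',np.degrees(np.arctan2(z[1],z[0])))
E
```

```text
time_s: 5.62
position: [0.548, -0.2122, 0.2335]
orientation: [-0.876, 1.387, 0.865]
contact_force: [-0.5, 0.0, -0.3]
width: 0.0007
[ 0.54803726 -0.21219501  0.23360887] [[ 0.006 -0.9    0.436]
 [-0.004  0.436  0.9  ]
 [-1.    -0.007 -0.001]]
shift cm [ 3.15563853 23.51366988 28.09548173]
jaw deg 64.16845088048716
```

View pics/cmp.png

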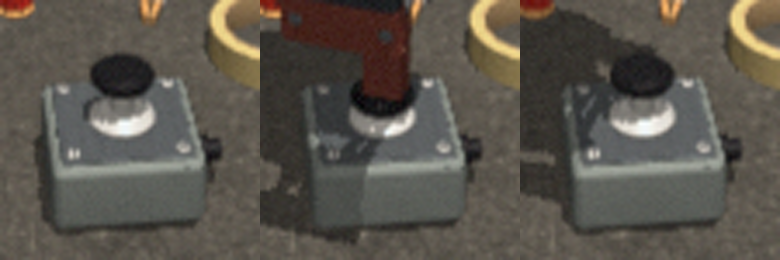

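The plunger went fully down and came back up. Next I'll go above the dial with the jaws open and aligned to the bar.

```bash
python3 -m pendant '[[5,0,23.5,28.1,-18.7],[5,0,23.5,28.1,-18.7],[5,0,23.5,28.1,-18.7],[5,0,23.5,28.1,-18.7],[5,0,23.5,28.1,-18.7],[5,0,23.5,28.1,-18.7],[5,3,23.5,28.1,-18.7],[5,3,23.5,28.1,-18.7],[5,3,23.5,28.1,-18.7],[5,3,23.5,28.1,-18.7]]'
python3 - <<'E'
from h import *
s=read_state();M=R.from_rotvec(s['orientation']).as_matrix();z=M[:,2];print('jaw deg',np.degrees(np.arctan2(z[1],z[0])),s['position'],M.round(3))
snap('wrist','w4.png')
i,T=T_of('wrist');t=np.linalg.inv(T)@[.459,.143,.098,1];print(i['cx']+i['fx']*t[0]/-t[2],i['cy']-i['fy']*t[1]/-t[2])
E
```

```text
time_s: 6.92
position: [0.4597, 0.1424, 0.2026]
orientation: [-1.122, 1.263, 1.109]
contact_force: [0.2, 0.2, 0.9]
width: 0.0501
jaw deg 82.78453279538715 [0.45970001 0.14236262 0.2025719 ] [[ 0.007 -0.992  0.126]
 [-0.004  0.126  0.992]
 [-1.    -0.008 -0.003]]
276.32886265640974 211.56990680721648
```

View pics/w4.png

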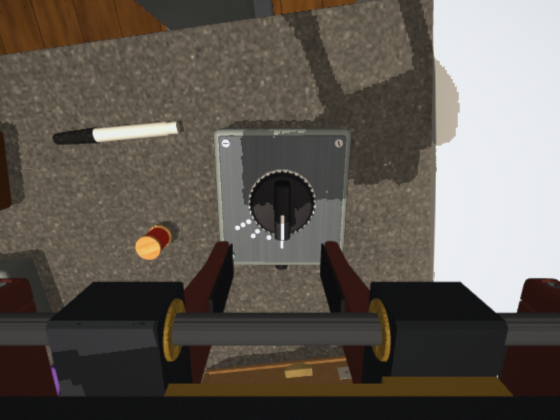

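The wrist view shows the bar upright at about (282,180–240), aligned with the open jaws, with the skirt centre at about (282,203). I'll turn that into a small correction.

```bash
python3 - <<'E'
from h import *
im=cv2.imread('pics/w4.png'); g=im.max(2)
m=np.zeros_like(g); sub=g[165:243,245:320]
# skirt+bar dark blob and bar white line
print('skirt',ray('wrist',282,203,.07),'bar far end',ray('wrist',282.5,239,.098),'near',ray('wrist',282.5,181,.098))
s=read_state();M=R.from_rotvec(s['orientation']).as_matrix()
for p in (ray('wrist',282,203,.07),(ray('wrist',282.5,239,.098)+ray('wrist',282.5,181,.098))/2):
    p[2]=.090;print(M.T@(p-s['position'])*100)
cv2.imwrite('pics/w4c.png',cv2.resize(im[120:275,205:360],(600,600),interpolation=cv2.INTER_CUBIC))
E
```

```text
skirt [0.4596385  0.14823147 0.07      ] bar far end [0.4846327  0.14523866 0.098     ] near [0.43332791 0.15139565 0.098     ]
[11.25152094  0.16611391  0.61635003]
[11.25101835  0.23248625  0.61658456]
```

View pics/w4c.png

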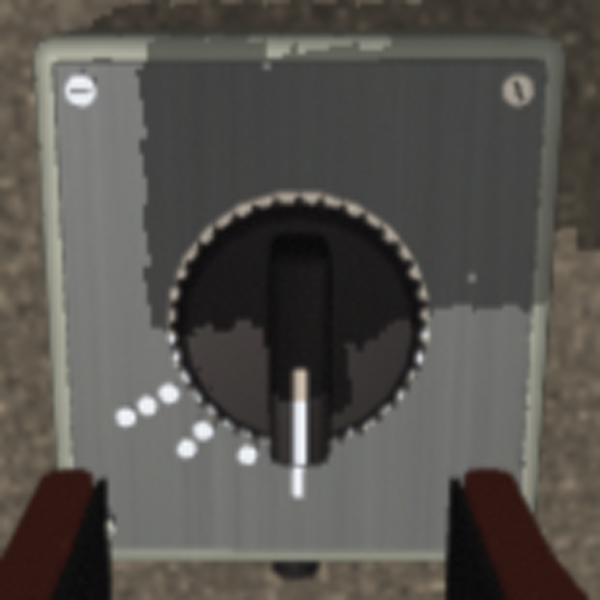

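The bar measures 51.7 mm against 50 mm expected, so the fix is good. It lies about 5 mm to the +z side of the finger midline. I'll descend and close gently.

```bash
python3 -m pendant '[[5,5,0.2,0.5,0],[5,9,0.2,0.5,0],[5,11.2,0.2,0.5,0],[5,11.2,0.2,0.5,0],[5,11.2,0.2,0.5,0],[3,11.2,0.2,0.5,0],[1,11.2,0.2,0.5,0],[0.5,11.2,0.2,0.5,0],[0.5,11.2,0.2,0.5,0],[0.5,11.2,0.2,0.5,0],[0.5,11.2,0.2,0.5,0]]' 10
python3 -c "
from h import *
s=read_state();print(s['contact_force'],s['ft_torque'],s['width'],s['position'])"
```

```text
time_s: 8.35
position: [0.4592, 0.1471, 0.0907]
orientation: [-1.122, 1.263, 1.109]
contact_force: [-0.4, -1.6, 1.3]
width: 0.0137
[-0.40765648 -1.61255509  1.30429254] [-0.04507757  0.10086014  0.03941191] 0.013719620478972828 [0.45918454 0.14706021 0.09068478]
```

The grip width is 13.7 mm with little side force. I'll grip harder and turn clockwise.

```bash
python3 -m pendant '[[0.5,0,0,0,0],[0.5,0,0,0,0],[0.5,0,0,0,7],[0.5,0,0,0,14],[0.5,0,0,0,21],[0.5,0,0,0,28],[0.5,0,0,0,35],[0.5,0,0,0,42],[0.5,0,0,0,49],[0.5,0,0,0,55],[0.5,0,0,0,60],[0.5,0,0,0,60],[0.5,0,0,0,60],[0.5,0,0,0,60]]' 45
python3 - <<'E'
from h import *
s=read_state();M=R.from_rotvec(s['orientation']).as_matrix();z=M[:,2];print('jaw deg',np.degrees(np.arctan2(z[1],z[0])),s['ft_torque'],s['contact_force'],s['width'],s['joint_pos'])
im=snap('wrist','w5.png');t=snap('top','t5.png')[:,:,::-1];w=im[:,:,::-1]
cv2.imwrite('pics/w5c.png',np.hstack([cv2.resize(w[110:290,180:380],(440,396)),cv2.resize(t[195:285,150:235],(360,396),interpolation=cv2.INTER_CUBIC)]))
E
```

```text
time_s: 10.1
position: [0.4602, 0.1485, 0.0907]
orientation: [-0.315, 1.538, 0.31]
contact_force: [5.5, 5.4, -2.9]
width: 0.0137
jaw deg 22.844715822753223 [ 0.76298409 -0.68929079  0.14173562] [ 5.48308768  5.4101227  -2.93239703] 0.013744451157578656 [ 0.24425471 -0.21502154  1.78274846 -0.0036827   1.56436273 -0.1544321 ]
```

View pics/w5c.png

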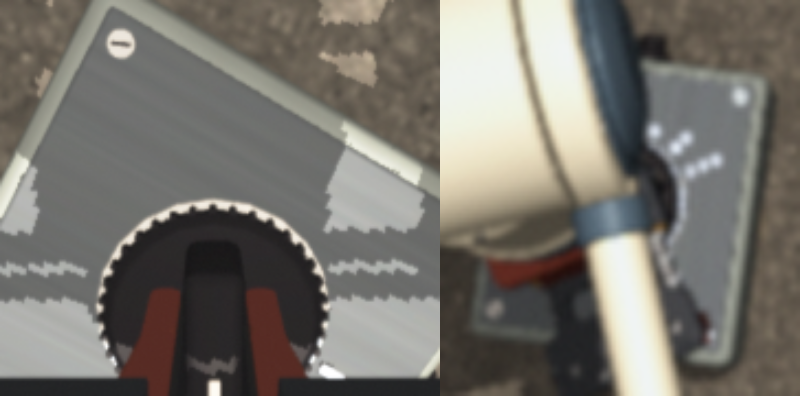

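The wrist view shows the bar held between the fingers with the pointer line at about (213,385). The rest dash is at (330,370), about 61° round from the pointer about the axis at (213,305). That matches the measured 59.9° (1.046 rad), and the 0.14 N m moment fits the third mark. I'll check that it holds steady, then hand in.

```bash
python3 -m pendant '[[0.5,0,0,0,0],[0.5,0,0,0,0],[0.5,0,0,0,0],[0.5,0,0,0,0]]'
python3 - <<'E'
from h import *
s=read_state();z=R.from_rotvec(s['orientation']).as_matrix()[:,2];a=np.degrees(np.arctan2(z[1],z[0]));print(a,np.radians(82.78-a),s['ft_torque'],s['contact_force'])
if abs(82.78-a-60.1)<1.5: print(finish_job())
E
```

```text
time_s: 10.7
position: [0.4603, 0.1486, 0.0907]
orientation: [-0.315, 1.538, 0.31]
contact_force: [2.1, 1.6, 0.2]
width: 0.0139
22.845214830516113 1.0460593376829614 [-0.08383509  0.02379409  0.15563283] [2.0739848  1.57282832 0.21614084]
the job is handed in; nothing more can be done
None
```

I did both steps in order and handed the job in at about 10.7 s, with the dial still gripped on its third mark.

- **Plunger:** I pushed the grey box's plunger onto its hard stop. The force rose to 28 N with almost no further travel. The side camera showed it fully down and then back up. I did not touch the brown look-alike.
- **Dial:** I gripped the bar at a width of about 14 mm with 45 N and turned it clockwise. My last check gave 1.046 rad against the 1.05 mark, steady over 0.5 s. The moment about the dial's axis was about 0.15 N m, close to the 0.13 expected there. The rest dash sat about 61° from the pointer in the wrist picture, which agrees.
- **Disagreement:** The first top and side estimates of the dial's y position were lower than the wrist camera's, by 3–7 mm for the top view and about 23 mm for my rough side-view reading. I set the grip mostly by the wrist view, and it closed with only 1.6 N of side force.
- **Not checked:** I moved no other objects on purpose, but I did not take a final picture of them.

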